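# Load a half cheese on the indexing wire cutter and hold the index plunger out

### The job

Take the white half-round cheese out of the crate and lay it flat on the locked turntable of the wire cutter, the middle of its straight cut face over the pivot and that cut face lined up with the black wire groove, so that the portions come out equal, and let go of it. Then pull the knob of the sprung index plunger all the way up and keep it there, clear of its hole, so that I can turn the table: your program finishes while still holding the knob up. Leave the other cheeses in the crate and do not disturb the ones standing round about.

Things in the scene. Friction and masses are not known exactly. Their poses are not given: they have to be found in the camera images.
- half_cheese: White bloomy half-round (half a disc of radius 64 mm), 127 long (own x) x 64 deep (own y) x 50 mm high, 0.2 kg or so. Origin: middle of its underside; z up. The flat cut face looks to its own +y, 32 mm from the origin; the round side peaks at own y = -32 mm. It can be gripped across the 64 mm, one finger on the cut face, one on the peak of the round side. Stands in the crate.
- cut_face_mid (a point): Point at the foot of the half cheese's cut face, midway along it (in the cheese's frame x = 0, y = +32 mm, z = 0, axes as the cheese's). This point belongs over the pivot.
- table_centre (a point): Pivot of the wire cutter's turntable, on the table's top face, which is 46 mm above the counter; a small dark dot. The table is a plain metal disc of 204 mm diameter with 8 index holes near its rim and thin score lines; the one wide black line, the wire groove, runs straight through the pivot along this point's y axis. The half cheese may lie on either side of the groove. z up.
- knob_mid (a point): Middle of the index plunger's knob: an upright black ribbed cylinder of 24 mm diameter, 23 mm high, its top 11 mm above this point; at rest this point is 102 mm above the counter. Below it a thinner sleeve (15 mm, nut 21 mm) stands on a 22 mm wide metal bracket bar whose top is 28 mm under this point. The knob stands over the table's rim, 90 mm from the pivot, in direction (-x, +y) of the table.
- knob: The same black knob as a solid; origin on the plunger's axis at the height of the counter when the plunger is home, z up along the pull.
- plunger (a joint): Lift of the plunger in m: 0 = pin home, 10 mm deep in the table's hole; 0.016 = pulled up against its stop, pin clear. It moves straight up with the knob. A spring pulls it back with about 6 N at 0 and 11 N at 0.016; it does not stay out by itself.
- turntable (a joint): Turn of the table about its pivot, rad: 0 at the start, locked by the pin to about 0.01 rad; it turns freely, with light friction, once the pin is out.
- cutter: Wire cutter, fixed: beech base 230 (own x) x 263 (own y, from -148 to +115) mm, top 28 mm above the counter; origin on the counter under the pivot, axes those of the locked table. Its wire bow is parked open: it stands up to 0.32 m high from the base's edge at own y = -128 mm and leans away from the table, towards own -y.
- crate: Shallow wooden crate, fixed, 272 (own x) x 262 (own y) x 51 mm high, walls 9 mm with a 14 mm post in each corner; inner floor 8 mm above the counter. Origin: middle of its underside on the counter. The half cheese and the slab lie side by side in it, long sides about along own y, either one nearer the robot.
- slab: Pale cut slab of cheese, 72 x 125 x 48 mm, in the crate; stays there. Origin: middle of its underside.
- white_brick: White goat brick, about 61 mm each way, in the crate; stays there. Origin: middle of its underside.
- cube: Pale tasting cube, 50 mm, in the crate; stays there. Origin: middle of its underside.
- white_disc: Flat white bloomy disc, 127 mm across, 40 mm high, on the round board to the left; leave alone. Origin: middle of its underside.
- white_disc_2: A second flat white disc like it, on the same board; leave alone. Origin: middle of its underside.
- orange: Orange waxed ball cheese, 132 mm across, 71 mm high, on the counter to the far left; leave alone. Origin: middle of its underside.
- tomme: Small brown tomme, 86 mm across, 59 mm high, on the counter left of the crate; leave alone. Origin: middle of its underside.

How it is judged:
By the outcome, as a careful person would: the job done as asked, in the order asked, and still so for the second after the job is handed in, while the arm keeps its last pose, push and grip.
It also fails if it takes over 51 s, if anything falls off the work surface, if the arm or the gripper's body presses on something with over 40 N, if the wrist force passes 120 N, or if a joint passes its speed limit or range.

### The arm

A 6-joint arm with a two-finger parallel gripper is mounted at the origin on a cart in front of the work surface, level with it; the furniture and walls round the work are solid. World frame = base frame: x ahead of the robot, y to its left, z up, the work surface at z = 0. Lengths are in m, angles in rad, forces in N, time in s.
With the tool pointing down it reaches from about 0.325 to 0.85 m from the base axis. Payload 15.5 kg.
Tool frame: the origin (TCP) lies midway between the tips of the shut fingers; the grasp point (between the pads) lies 19 mm behind it; y points along the fingers, x is the direction in which the jaws open and shut, and the axes are right-handed (so a half turn about y gives the same grasp; the last joint's range is limited). The gripper opens to 91 mm and grips with 3 to 60 N. Pads are 32 mm wide; open, the fingers measure 118 mm over their backs; the gripper's body (76 mm by 178 mm) begins 60 mm behind the grasp point.
Start: joints at [-1.204, 0.494, 1.345, -0, 1.302, -0.096], TCP at [0.279, -0.559, 0.214] pointing down, gripper open.
Joint ranges: [-2.91, 2.91], [-0.82, 2.16], [0.22, 2.67], [-1.22, 4.37], [0.12, 2.79], [-3.08, 3.08]. Speed limits (rad/s): [1.89, 1.89, 2.57, 3.01, 3.01, 3.01].

### API

Orientations are given as a unit quaternion [x, y, z, w].
In Python, from plant import move_ptp, move_linear, move_j, grip, dwell, inverse_kinematics, state, snapshot, Unreachable, hand_in, recognise, cut_out gives the robot as it stands. The module is installed in compiled form; this text tells all that it offers. Calls block until the motion is done:
- move_ptp(position, orientation): joint-space move of the TCP to a pose.
- move_linear(position, rate=0.15, orientation=None, f_stop=None): straight line of the TCP; orientation=None keeps the orientation; rate is the mean speed in m/s. With f_stop (N) it stops when the force on the tool has changed by that much, and returns True; else False.
- move_j(angles): joint-space move.
- grip(opening, newtons=None): opening from 0.0 (shut) to 1.0 (fully open); newtons is the grip in N (None keeps the last); returns when the fingers have stopped.
- dwell(seconds).
- inverse_kinematics(position, orientation): joint angles nearest the present ones, or None.
- state(): the state.
- snapshot(name): name is "scene" or "top"; returns a dict with "img" (400x640x3 uint8, red, green, blue), "K" (3x3 intrinsics, pixels), "R" (3x3) and "t" (3): a world point X has camera coordinates R X + t. Camera axes: x right, y down, z forward; pixel columns grow to the right and rows downward; lengths in m; the calibration is good to about 2 mm. A picture is of the moment at which its call begins. There is no depth.
A pose or a line that the arm cannot do raises Unreachable and nothing moves.
- hand_in(): hands the job in, once; it reports no verdict.
Trained networks look in a picture, given as the dict that the camera call returned (one of the last four; its "shot" number tells which), for a name from the list of things; names that differ only in an ending like _2 or _b are one class to them, and where a whole thing is asked for, a point or a joint stands for the part that bears it (a point fixed in the world has none). Each returns a list of dicts, best first, with "confidence" (0 to 1); they miss things now and then, are a little off and sometimes report something else, mostly with a low value. They report only what shows in the picture. A call takes as long as a camera call.
- recognise(picture, thing): "rect" ([left, top, right, bottom] in pixels, round what is visible of it).
- cut_out(picture, thing): "pixels" (400x640 bool, what is visible of it) and "rect" ([left, top, right, bottom] in pixels, round what is visible of it).
The state is a dict: "t": time; "joints": joint angles; "dq": joint speeds; "joint_torque": joint torques, N m; "tool_pos": TCP position; "tcp_rot": TCP orientation; "ft_force": force on the tool from outside, world axes, zero at the start; "ft_torque": the same for the moment, N m; "width": opening from 0.0 (shut) to 1.0 (fully open).
Only numpy, scipy, OpenCV 4.12 (cv2) and the standard library are available. Lean on these libraries where they do the work, as an engineer would, in place of code of your own. Each camera call takes 0.05 s, during which the arm holds its last target.

## Working session

There is one attempt and no reset: what is moved stays moved. The work goes in short steps, each a Python script; the robot and the scene stay as the last script left them, time stands still between calls to the robot, and variables do not carry over. Pictures are saved under pics/ and viewed, and the job is handed in when it is done.

```bash
mkdir -p pics; ls
python3 - <<'E'
from plant import *
import cv2, pickle
for n in ("scene","top"):
    s=snapshot(n); cv2.imwrite(f"pics/{n}0.png",s["img"][:,:,::-1]); pickle.dump(s,open(f"{n}0.pkl","wb"))
    print(n,s["K"],s["R"],s["t"],s.keys())
    for th in ["half_cheese","slab","white_brick","cube","knob","turntable","crate","cutter"]:
        r=cut_out(s,th)
        print(th,[(round(d["confidence"],2),[int(v) for v in d["rect"]],int(d["pixels"].sum())) for d in r][:3])
        pickle.dump(r,open(f"{n}0_{th}.pkl","wb"))
st=state();print(st)
E
```

```text
pics
scene [[391.11995934   0.         323.64907119]
 [  0.         391.11995934 199.99557604]
 [  0.           0.           1.        ]] [[-0.888251   -0.45935696  0.0011556 ]
 [-0.25089668  0.48304443 -0.83887957]
 [ 0.38478696 -0.74542556 -0.54431583]] [0.48816281 0.20474743 1.08623431] dict_keys(['img', 'K', 'R', 't', 'shot'])
half_cheese [(0.58, [301, 191, 335, 210], 667), (0.34, [248, 252, 295, 295], 1428)]
slab [(0.9, [333, 199, 367, 226], 677), (0.65, [246, 253, 295, 296], 1414), (0.49, [377, 157, 384, 163], 51)]
white_brick [(0.72, [328, 214, 346, 235], 341)]
cube [(0.54, [289, 210, 307, 226], 276), (0.51, [302, 270, 333, 305], 948)]
knob []
turntable [(0.94, [345, 148, 396, 175], 883), (0.52, [244, 254, 298, 295], 1431)]
crate [(0.94, [278, 183, 376, 251], 3172), (0.71, [298, 268, 334, 303], 962), (0.33, [344, 147, 392, 177], 850)]
cutter [(0.78, [333, 75, 403, 189], 2146), (0.68, [344, 147, 397, 176], 877)]
top [[483.89393664   0.         330.84430868]
 [  0.         483.89393664 205.58340343]
 [  0.           0.           1.        ]] [[-0.44461944 -0.89571699 -0.00214911
[... 466 characters left out ...]
(0.85, [296, 166, 395, 254], 3043)]
cutter []
{'t': 0.9, 'joints': array([-1.20346508e+00,  4.93569040e-01,  1.34548833e+00,  2.78750499e-07,
        1.30251572e+00, -9.54949835e-02]), 'dq': array([-0.00104257,  0.00068687, -0.00080551, -0.00138266, -0.00020626,
       -0.00016198]), 'joint_torque': array([-6.12007410e-03, -8.78728652e+01, -3.82234955e+01,  7.06751179e-02,
        4.44851490e-02,  3.13634916e-05]), 'tool_pos': array([ 0.27905626, -0.5592468 ,  0.21393819]), 'tcp_rot': array([ 0.60135233, -0.37198949,  0.37200062, -0.60134411]), 'ft_force': array([-0.65882803,  0.70080982,  0.31351428]), 'ft_torque': array([-0.04297702, -0.04650477,  0.01918643]), 'width': 1.0030412697247604}
```

Run:
```python
import cv2
a=cv2.imread("pics/scene0.png"); cv2.imwrite("pics/scene0c.png",cv2.resize(a[60:310,230:430],None,fx=3,fy=3,interpolation=cv2.INTER_CUBIC)[:600])
cv2.imwrite("pics/scene0d.png",cv2.resize(a[120:250,260:410],None,fx=5,fy=5,interpolation=cv2.INTER_CUBIC)[:600])
a=cv2.imread("pics/top0.png"); cv2.imwrite("pics/top0c.png",cv2.resize(a[125:270,280:480],None,fx=4,fy=4,interpolation=cv2.INTER_CUBIC))
```

```text
(no output)
```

View pics/scene0.png

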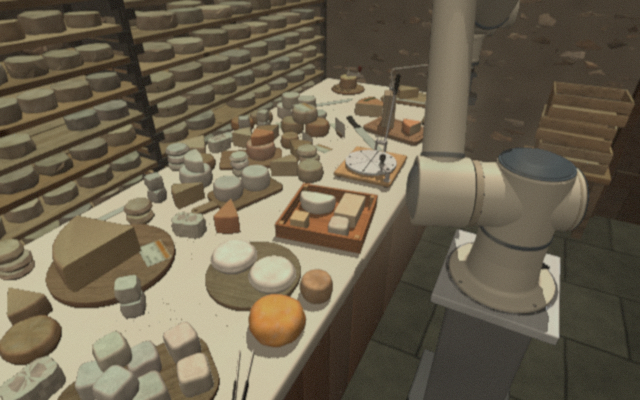

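View pics/top0.png

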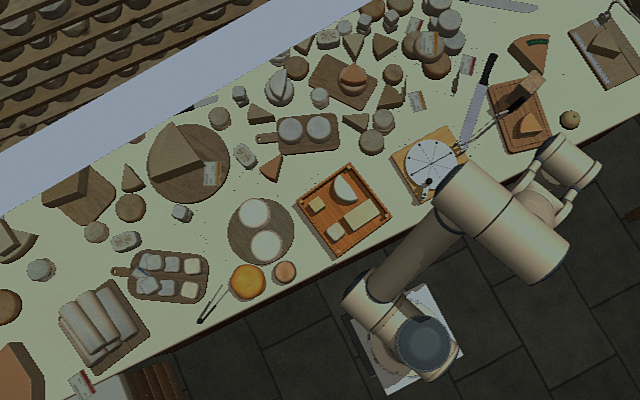

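```bash
sleep 1
```

```text
(no output)
```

View pics/scene0d.png

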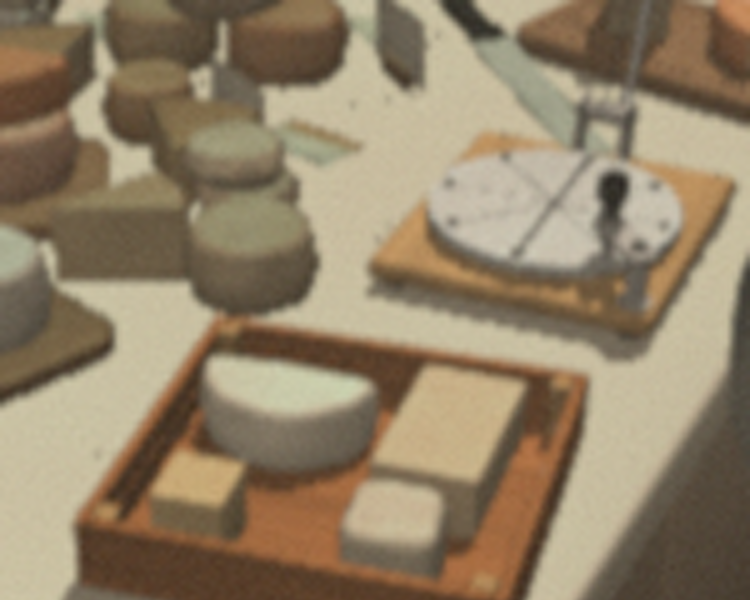

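View pics/top0c.png

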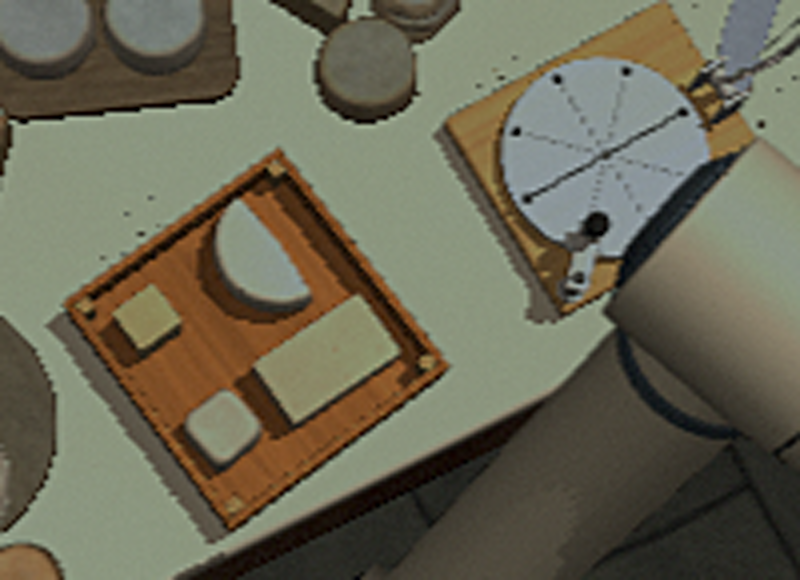

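```bash
cat > h.py <<'E'
import numpy as np
def proj(s,X):
    X=np.atleast_2d(X); c=X@s["R"].T+s["t"]; p=c@s["K"].T; return p[:,:2]/p[:,2:]
def ray(s,p):
    d=s["R"].T@np.linalg.inv(s["K"])@np.array([p[0],p[1],1.]); o=-s["R"].T@s["t"]; return o,d
def onz(s,p,z):
    o,d=ray(s,p); return o+d*(z-o[2])/d[2]
def tri(s1,p1,s2,p2):
    o1,d1=ray(s1,p1);o2,d2=ray(s2,p2);d1/=np.linalg.norm(d1);d2/=np.linalg.norm(d2)
    A=np.stack([d1,-d2],1);k=np.linalg.lstsq(A,o2-o1,rcond=None)[0]
    a=o1+k[0]*d1;b=o2+k[1]*d2; return (a+b)/2,np.linalg.norm(a-b)
E
python3 - <<'E'
import pickle;from h import *
S=pickle.load(open("scene0.pkl","rb"));T=pickle.load(open("top0.pkl","rb"))
np.set_printoptions(precision=4,suppress=True)
t=lambda u,v:(280+u/4-.375,125+v/4-.375); s=lambda u,v:(260+u/5-.4,120+v/5-.4)
print("cams",onz(S,(320,200),0),-S["R"].T@S["t"],-T["R"].T@T["t"])
print("pivot",onz(T,t(604,154),.046),onz(S,s(555,208),.046),tri(S,s(555,208),T,t(604,154)))
for n,a,b in [("g1",(528,199),(516,256)),("g2",(684,112),(588,158))]: print(n,onz(T,t(*a),.046),onz(S,s(*b),.046),tri(S,s(*b),T,t(*a)))
print("knob top",tri(S,s(613,180),T,t(597,223)))
for n,a,b in [("c end L",(241,200),(203,362)),("c end R",(308,300),(378,385)),
  ("crateTL",(278,152),(225,320)),("crateR",(446,368),(585,378)),("crateL",(68,304),(80,520)),("slab c",(400,350),(525,380)),("slab d",(357,296),(420,368)),("brick",(222,425),(392,508)),("tomme",(0,0),(0,0))]:
  print(n,onz(T,t(*a),.055),onz(S,s(*b),.055),tri(S,s(*b),T,t(*a)))
E
```

```text
cams [ 0.6176 -0.1031  0.    ] [0.067  0.935  0.7624] [0.204  0.2067 1.8631]
pivot [ 0.5396 -0.3919  0.046 ] [ 0.538  -0.3837  0.046 ] (array([ 0.541 , -0.3935,  0.0407]), np.float64(0.000941965436336152))
g1 [ 0.5324 -0.3035  0.046 ] [ 0.535 -0.296  0.046] (array([ 0.5356, -0.304 ,  0.0416]), np.float64(0.004784914301790891))
g2 [ 0.5423 -0.4832  0.046 ] [ 0.547  -0.4809  0.046 ] (array([ 0.545 , -0.4828,  0.0452]), np.float64(0.005163895056292533))
knob top (array([ 0.4738, -0.3324,  0.1079]), np.float64(0.0039055553670032978))
c end L [ 0.6538 -0.0513  0.055 ] [ 0.6617 -0.0415  0.055 ] (array([ 0.6603, -0.0498,  0.0498]), np.float64(0.01121992064330761))
c end R [ 0.5362 -0.0643  0.055 ] [ 0.5422 -0.0704  0.055 ] (array([ 0.5368, -0.0628,  0.0605]), np.float64(0.0033934234572866066))
crateTL [ 0.6811 -0.1054  0.055 ] [ 0.6763 -0.0976  0.055 ] (array([ 0.6823, -0.1067,  0.0487]), np.float64(0.0010925544557414991))
crateR [ 0.4187 -0.1516  0.055 ] [ 0.4216 -0.143   0.055 ] (array([ 0.4219, -0.152 ,  0.0494]), np.float64(0.005192611617198757))
crateL [0.6351 0.1435 0.055 ] [0.6362 0.1506 0.055 ] (array([0.6383, 0.1443, 0.0497]), np.float64(0.004195849425023789))
slab c [ 0.4536 -0.1205  0.055 ] [ 0.4567 -0.1219  0.055 ] (array([ 0.4547, -0.1199,  0.0565]), np.float64(0.0025417143022669238))
slab d [ 0.5188 -0.1081  0.055 ] [ 0.5262 -0.1031  0.055 ] (array([ 0.5233, -0.1071,  0.0528]), np.float64(0.008661672207247752))
brick [0.4644 0.0637 0.055 ] [0.4732 0.0521 0.055 ] (array([0.4648, 0.0653, 0.0659]), np.float64(0.004197862847927741))
tomme [0.9445 0.0705 0.055 ] [ 1.1733 -0.5281  0.055 ] (array([0.7784, 0.0704, 0.3478]), np.float64(0.09726593917346056))
```

```bash
cat >> h.py <<'E'
import cv2
from scipy.optimize import minimize
def halfpts(r=.0637,h=.05,n=40):
    a=np.linspace(np.pi,2*np.pi,n); x=r*np.cos(a); y=.032+r*np.sin(a)*(.064/r)
    P=np.stack([x,y],1); return np.vstack([np.c_[P,0*x],np.c_[P,0*x+h]])
def place(P,x,y,z,yaw):
    c,s=np.cos(yaw),np.sin(yaw); return P@np.array([[c,s,0],[-s,c,0],[0,0,1]])+[x,y,z]
def sil(s,P,shape=(400,640),k=8,roi=None):
    u0,v0,u1,v1=roi; p=cv2.convexHull(proj(s,P).astype(np.float32))[:,0]
    im=np.zeros(((v1-v0)*k,(u1-u0)*k),np.uint8)
    q=((p-[u0,v0]+.5)*k-.5); cv2.fillConvexPoly(im,np.round(q*16).astype(np.int32),255,shift=4)
    return cv2.resize(im,(u1-u0,v1-v0),interpolation=cv2.INTER_AREA)/255.
def overlay(s,polys,roi,k,name):
    u0,v0,u1,v1=roi; a=cv2.resize(s["img"][v0:v1,u0:u1,::-1].copy(),None,fx=k,fy=k,interpolation=cv2.INTER_CUBIC)
    for P,c in polys: 
        q=(proj(s,P)-[u0,v0]+.5)*k-.5; cv2.polylines(a,[np.round(q*16).astype(np.int32)],True,c,1,cv2.LINE_AA,4)
    cv2.imwrite(name,a)
E
python3 - <<'E'
import pickle;from h import *
np.set_printoptions(precision=4,suppress=True)
S=pickle.load(open("scene0.pkl","rb"));T=pickle.load(open("top0.pkl","rb"))
rs=(285,180,350,225);rt=(320,165,375,210)
ms=pickle.load(open("scene0_half_cheese.pkl","rb"))[0]["pixels"];mt=pickle.load(open("top0_half_cheese.pkl","rb"))[0]["pixels"]
P=halfpts()
def cost(p,w):
    q=place(P,p[0],p[1],.008,p[2]);c=0
    for f,(s,m,r) in zip(w,[(S,ms,rs),(T,mt,rt)]):
        if f: c+=f*((sil(s,q,roi=r)-m[r[1]:r[3],r[0]:r[2]])**2).sum()
    return c
from math import pi
res={}
for n,w in [("S",(1,0)),("T",(0,1)),("ST",(1,1))]:
    b=None
    for y0 in (pi-.15,pi+.15):
        o=minimize(cost,[.6,-.03,y0],args=(w,),method="Nelder-Mead",options=dict(initial_simplex=np.array([.6,-.03,y0])+np.array([[0,0,0],[.015,0,0],[0,.015,0],[0,0,.15]]),xatol=1e-4,fatol=.01))
        if b is None or o.fun<b.fun:b=o
    print(n,b.x,b.fun);res[n]=b.x
for s,m,r,n in [(S,ms,rs,"S"),(T,mt,rt,"T")]:
    x=res["ST"];q=place(P,x[0],x[1],.008,x[2]); 
    overlay(s,[(q[40:],(0,0,255)),(q[:40],(255,0,0))],r,8,f"pics/cf{n}.png")
    a=cv2.imread(f"pics/cf{n}.png");mm=cv2.resize(m[r[1]:r[3],r[0]:r[2]].astype(np.uint8),None,fx=8,fy=8,interpolation=cv2.INTER_NEAREST)
    cs,_=cv2.findContours(mm,0,1);cv2.drawContours(a,cs,-1,(0,255,0),1);cv2.imwrite(f"pics/cf{n}.png",a)
E
```

```text
S [ 0.6068 -0.0379  3.1701] 60.61776239907727
T [ 0.6051 -0.0334  3.1303] 87.78028450595924
ST [ 0.6052 -0.0353  3.1747] 160.9592156862745
```

View pics/cfS.png

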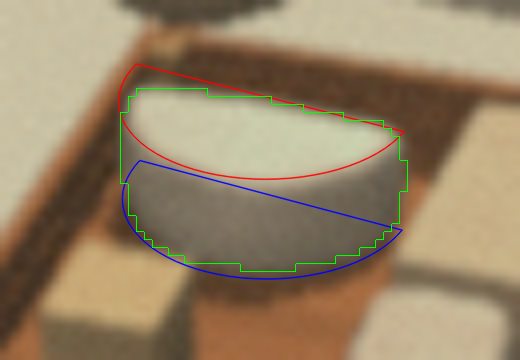

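View pics/cfT.png

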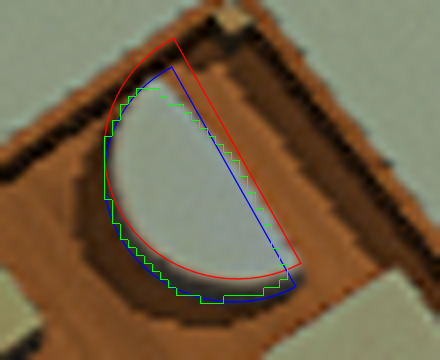

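```bash
cat >> h.py <<'E'
def rounded(r=.01,R=.0637,h=.05):
    a=np.linspace(np.pi,2*np.pi,181); x=(R-r)*np.cos(a);y=.032+(R-r)*np.sin(a)
    k=y<=.032-r; x,y=x[k],y[k]
    x=np.r_[x[0],x[::6],x[-1]];y=np.r_[y[0],y[::6],y[-1]]
    base=np.vstack([np.c_[x,y,0*x+r],np.c_[x,y,0*x+h-r]])
    u=[[np.cos(t)*np.cos(f),np.cos(t)*np.sin(f),np.sin(t)] for t in np.radians([-90,-60,-30,0,30,60,90]) for f in np.radians(np.arange(0,360,20))]
    return (base[:,None]+r*np.array(u)[None]).reshape(-1,3)
E
python3 - <<'E'
import pickle;from h import *
from math import pi
np.set_printoptions(precision=4,suppress=True)
S=pickle.load(open("scene0.pkl","rb"));T=pickle.load(open("top0.pkl","rb"))
rs=(285,180,350,225);rt=(320,165,375,210)
ms=pickle.load(open("scene0_half_cheese.pkl","rb"))[0]["pixels"];mt=pickle.load(open("top0_half_cheese.pkl","rb"))[0]["pixels"]
def cost(p,w,P):
    q=place(P,p[0],p[1],.008,p[2]);c=0
    for f,(s,m,r) in zip(w,[(S,ms,rs),(T,mt,rt)]):
        if f: c+=f*((sil(s,q,roi=r)-m[r[1]:r[3],r[0]:r[2]])**2).sum()
    return c
for rr in (.004,.008,.012):
  P=rounded(rr); print(rr,P.min(0),P.max(0))
  for n,w in [("S",(1,0)),("T",(0,1)),("ST",(1,1))]:
    b=None
    for y0 in (pi-.1,pi+.15,pi+.35):
        o=minimize(cost,[.6,-.03,y0],args=(w,P),method="Nelder-Mead",options=dict(initial_simplex=np.array([.6,-.03,y0])+np.array([[0,0,0],[.015,0,0],[0,.015,0],[0,0,.15]]),xatol=1e-4,fatol=.01))
        if b is None or o.fun<b.fun:b=o
    print(n,b.x,b.fun)
  x=b.x
  for s,m,r,n in [(S,ms,rs,"S"),(T,mt,rt,"T")]:
    q=place(P,x[0],x[1],.008,x[2]); a=s["img"][r[1]:r[3],r[0]:r[2],::-1]
    a=cv2.resize(a,None,fx=8,fy=8,interpolation=cv2.INTER_CUBIC)
    hh=(cv2.convexHull(proj(s,q).astype(np.float32))[:,0]-[r[0],r[1]]+.5)*8
    cv2.polylines(a,[np.round(hh).astype(int)],True,(0,0,255),1);
    mm=cv2.resize(m[r[1]:r[3],r[0]:r[2]].astype(np.uint8),None,fx=8,fy=8,interpolation=cv2.INTER_NEAREST)
    cs,_=cv2.findContours(mm,0,1);cv2.drawContours(a,cs,-1,(0,255,0),1);cv2.imwrite(f"pics/cg{n}{int(rr*1000)}.png",a)
a=[cv2.imread(f"pics/cg{n}8.png") for n in "ST"]; a=[cv2.resize(x,(400,300)) for x in a];cv2.imwrite("pics/cg.png",np.hstack(a))
E
```

```text
0.004 [-0.0636 -0.0316  0.    ] [0.0636 0.0318 0.05  ]
S [ 0.603  -0.0365  3.2774] 29.33823913879277
T [ 0.6022 -0.0333  3.1565] 71.760768935025
ST [ 0.6019 -0.0349  3.2771] 113.84059976931948
0.008 [-0.063  -0.0315  0.    ] [0.063  0.0312 0.05  ]
S [ 0.6013 -0.0365  3.3121] 19.42557477893118
T [ 0.6013 -0.0334  3.1884] 55.258731257208765
ST [ 0.6005 -0.0349  3.3051] 85.34017685505574
0.012 [-0.0622 -0.0315  0.    ] [0.0622 0.0313 0.05  ]
S [ 0.5992 -0.0363  3.3496] 36.00425990003845
T [ 0.6005 -0.0332  3.2379] 43.20736639753942
ST [ 0.5994 -0.0346  3.3075] 87.43151095732411
```

View pics/cg.png

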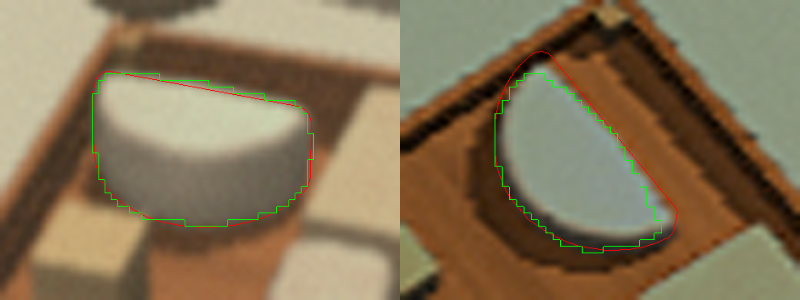

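```bash
cat >> h.py <<'E'
from scipy.spatial.transform import Rotation as Ro
def q(phi):
    c,s=np.cos(phi),np.sin(phi)
    return Ro.from_matrix(np.array([[c,0,-s],[s,0,c],[0,-1,0]])).as_quat()
E
python3 - <<'E'
from plant import *;from h import *;import pickle
np.set_printoptions(precision=3,suppress=True)
st=state();print(st["t"],Ro.from_quat(st["tcp_rot"]).as_matrix())
y=3.31
for k in (0,1):
    ph=y+np.pi/2+k*np.pi
    for p,f in [((.6005,-.035,.2),ph),((.573,-.39,.2),ph-1.68),((.51,-.39,.2),ph+1.46),]:
        print(k,p,inverse_kinematics(p,q(f)))
for a in range(0,180,30): print(a,inverse_kinematics((.474,-.332,.083),q(np.radians(a))))
E
```

```text
0.9 [[ 0.446  0.     0.895]
 [-0.895 -0.     0.446]
 [ 0.    -1.    -0.   ]]
0 (0.6005, -0.035, 0.2) [-0.157  0.474  1.424 -0.     1.244  1.245]
0 (0.573, -0.39, 0.2) [-0.684  0.604  1.176  0.     1.362  2.399]
0 (0.51, -0.39, 0.2) [-0.746  0.53   1.318 -0.     1.293 -0.803]
1 (0.6005, -0.035, 0.2) [-0.157  0.474  1.424 -0.     1.244 -1.897]
1 (0.573, -0.39, 0.2) [-0.684  0.604  1.176 -0.     1.362 -0.743]
1 (0.51, -0.39, 0.2) [-0.746  0.53   1.318  0.     1.293  2.338]
0 [-0.714  0.586  1.601 -0.     0.955 -0.714]
30 [-0.714  0.586  1.601 -0.     0.955 -1.238]
60 [-0.714  0.586  1.601  0.     0.955 -1.761]
90 [-0.714  0.586  1.601 -0.     0.955 -2.285]
120 [-0.714  0.586  1.601 -0.     0.955 -2.809]
150 [-0.714  0.586  1.601 -0.     0.955  2.951]
```

Run:
```python
from plant import *;from h import *;import pickle
np.set_printoptions(precision=3,suppress=True)
ph=3.31+1.5*np.pi
move_ptp((.6005,-.035,.16),q(ph))
for n in ("scene","top"):
    s=snapshot(n); cv2.imwrite(f"pics/{n}1.png",s["img"][:,:,::-1]); pickle.dump(s,open(f"{n}1.pkl","wb"))
    for th in ["turntable","knob","cutter","cut_face_mid"]:
        r=cut_out(s,th);pickle.dump(r,open(f"{n}1_{th}.pkl","wb"))
        print(n,th,[(round(d["confidence"],2),[int(v) for v in d["rect"]],int(d["pixels"].sum())) for d in r][:3])
st=state();print(st["t"],st["tool_pos"],st["joints"])
a=cv2.imread("pics/scene1.png");b=cv2.imread("pics/top1.png")
cv2.imwrite("pics/t1.png",np.vstack([np.hstack([cv2.resize(x[v:v+w,u:u+z],(400,300),interpolation=cv2.INTER_CUBIC) for x,u,v,z,w in [(a,340,140,64,48),(b,400,130,64,48)]]),np.hstack([cv2.resize(x[v:v+w,u:u+z],(400,300),interpolation=cv2.INTER_CUBIC) for x,u,v,z,w in [(a,270,130,120,90),(b,290,130,120,90)]])]))
```

```text
scene turntable [(0.94, [346, 148, 396, 175], 890)]
scene knob []
scene cutter [(0.57, [333, 72, 407, 189], 2155)]
scene cut_face_mid [(0.57, [298, 192, 335, 212], 653)]
top turntable [(0.75, [405, 136, 457, 190], 1999)]
top knob []
top cutter [(0.62, [391, 98, 527, 203], 3994)]
top cut_face_mid []
3.6083 [ 0.601 -0.035  0.16 ] [-0.158  0.516  1.47  -0.     1.155 -1.897]
```

View pics/t1.png

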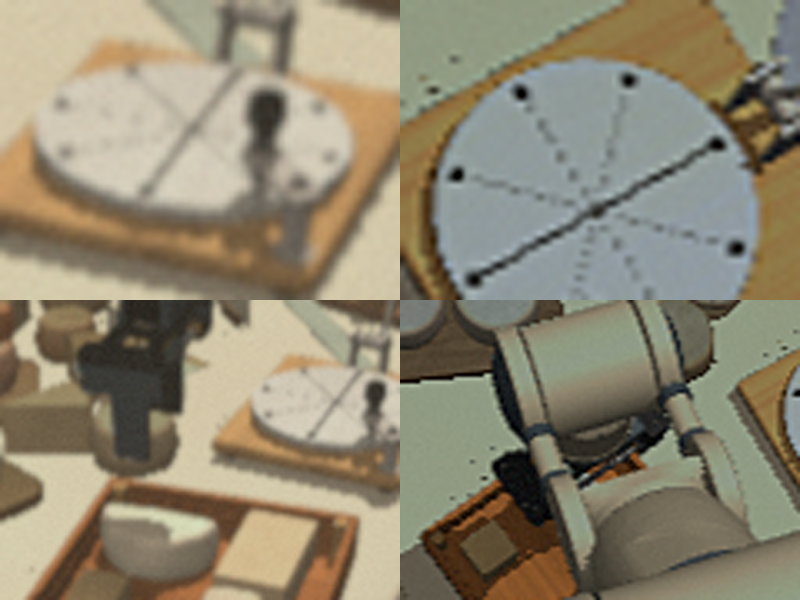

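Run:
```python
import pickle;from h import *
from scipy.optimize import least_squares
np.set_printoptions(precision=4,suppress=True)
def holes(s,g,r=4,thr=25):
    im=s["img"].astype(float).mean(2);out=[]
    for _ in range(3):
        u,v=[int(round(t)) for t in g];w=im[v-r:v+r+1,u-r:u+r+1];vv,uu=np.mgrid[v-r:v+r+1,u-r:u+r+1]
        wt=np.clip(np.median(w)-thr-w,0,None);wt=wt*(np.hypot(uu-g[0],vv-g[1])<=r-.5);g=((wt*uu).sum()/wt.sum(),(wt*vv).sum()/wt.sum())
    return g
S=pickle.load(open("scene1.pkl","rb"));T=pickle.load(open("top1.pkl","rb"))
tz=lambda x,y:(400+(x-400)/6.25-.4,130+y/6.25-.4); sz=lambda x,y:(340+x/6.25-.4,140+y/6.25-.4)
# table angle index (deg from table x), table approx yaw .055
tops={90:(474,280),135+0:None,270:(717,143),225:None}
H=lambda x,y,yaw,a:np.array([x+.09*np.cos(a+yaw),y+.09*np.sin(a+yaw),.046])
init=(.5405,-.391,.055)
for nm,s,st in(("T",T,2),("S",S,2)):
    A=[];G=[]
    for a in range(0,360,45):
        p=proj(s,H(*init,np.radians(a)))[0]
        if a in(135,180) : continue   # knob, bracket
        if nm=="S" and a in(90,270): continue
        g=holes(s,p,3 if nm=="S" else 4,12 if nm=="S" else 25);print(nm,a,p,np.array(g));A.append(a);G.append(g)
    A=np.radians(A);G=np.array(G)
    # piercing groove ends skew 90/270 toward centre in T: use only for angle
    f=lambda x:np.concatenate([(proj(s,H(*x[:3],a))-g).ravel() for a,g in zip(A,G)])
    o=least_squares(f,init,loss="soft_l1",f_scale=.3);print(nm,o.x,f(o.x).reshape(-1,2))
# disc mask fit
def cost(p,s,m,r,excl):
    a=np.linspace(0,2*np.pi,90);P=np.c_[p[0]+.102*np.cos(a),p[1]+.102*np.sin(a),0*a+.046]
    d=(sil(s,P,roi=r)-m[r[1]:r[3],r[0]:r[2]])**2;return d.sum()
for nm,s,f,r in(("T",T,"top1",(395,128,468,198)),("S",S,"scene1",(335,138,405,185))):
    m=pickle.load(open(f+"_turntable.pkl","rb"))[0]["pixels"]
    o=minimize(cost,[.54,-.39],args=(s,m,r,0),method="Nelder-Mead",options=dict(initial_simplex=[[.54,-.39],[.55,-.39],[.54,-.38]],xatol=1e-4,fatol=.01));print("disc",nm,o.x,o.fun)
```

```text
T 0 [418.2126 144.0416] [418.3224 143.7594]
T 45 [407.9569 157.1842] [406.5491 157.2154]
T 90 [410.7228 173.9431] [411.1948 174.3861]
T 225 [452.8043 168.8856] [453.4366 169.3578]
T 270 [449.7217 152.2007] [450.0126 152.6114]
T 315 [435.4205 141.9986] [436.4428 141.6147]
T [ 0.5393 -0.3919  0.0509] [[ 0.3222  0.4071]
 [ 1.7834  0.0525]
 [-0.1655 -0.3493]
 [-0.2941 -0.2114]
 [ 0.1156 -0.1623]
 [-0.5776  0.5763]]
S 0 [349.6079 156.1344] [349.4244 156.1704]
S 45 [350.0662 164.0392] [348.2159 165.6553]
S 225 [390.6273 156.7224] [391.789  155.2936]
S 315 [360.9958 151.0463] [360.4766 149.3271]
S [ 0.5421 -0.3944  0.0785] [[-0.0262 -0.2366]
 [ 2.0447 -1.8282]
 [-1.5313  0.7945]
 [ 0.0129  1.4056]]
disc T [ 0.5392 -0.3905] 79.478923490965
disc S [ 0.541  -0.3838] 167.8963629373318
```

```bash
python3 - <<'E'
import pickle;from h import *
from scipy.optimize import least_squares
np.set_printoptions(precision=4,suppress=True)
S=pickle.load(open("scene1.pkl","rb"));T=pickle.load(open("top1.pkl","rb"))
def hole(s,g,r,k=8):
    im=s["img"].astype(np.float32).mean(2);im=cv2.GaussianBlur(im,(0,0),.7)
    for _ in range(3):
        u,v=[int(round(t)) for t in g];w=im[v-r:v+r+1,u-r:u+r+1];vv,uu=np.mgrid[v-r:v+r+1,u-r:u+r+1]
        wt=np.clip(np.percentile(w,60)-12-w,0,None)*(np.hypot(uu-g[0],vv-g[1])<=r);g=((wt*uu).sum()/wt.sum(),(wt*vv).sum()/wt.sum())
    return np.array(g)
tz=lambda x,y:(400+(x-400)/6.25-.4,130+y/6.25-.4); sz=lambda x,y:(340+x/6.25-.4,140+y/6.25-.4)
I={"T":[(0,521,92),(45,457,174),(225,737,248),(315,629,80)],"S":[(0,62,103),(45,67,152),(225,317,106),(315,131,71)]}
H=lambda x,y,yaw,a,z=.046,R=.09:np.array([x+R*np.cos(a+yaw),y+R*np.sin(a+yaw),z])
D={}
for nm,s,f in(("T",T,tz),("S",S,sz)):
    A=[];G=[]
    for a,x,y in I[nm]:
        g0=f(x,y);g=hole(s,g0,2);print(nm,a,np.array(g0),g);A.append(np.radians(a));G.append(g)
    D[nm]=(s,A,G)
    F=lambda x:np.concatenate([(proj(s,H(*x[:3],a,.046,x[3]))-g).ravel() for a,g in zip(A,G)])
    o=least_squares(F,(.54,-.39,.055,.09),loss="soft_l1",f_scale=.3);print(nm,o.x,F(o.x).reshape(-1,2))
F=lambda x:np.concatenate([(proj(s,H(*x[:3],a,x[3],x[4]))-g).ravel() for s,A,G in D.values() for a,g in zip(A,G)])
o=least_squares(F,(.54,-.39,.055,.046,.09),loss="soft_l1",f_scale=.3);print("both",o.x,F(o.x).reshape(-1,2))
x=o.x;a=np.linspace(0,2*np.pi,60)
for nm,s,r in(("T",T,(395,128,470,198)),("S",S,(335,138,405,185))):
    P=np.array([H(*x[:3],t,x[3],.102) for t in a]);g=np.array([H(*x[:3],t,x[3],.09) for t in(np.pi/2,-np.pi/2)])
    h=[(np.array([H(*x[:3],np.radians(k),x[3],.09)+[ .003*np.cos(t),.003*np.sin(t),0] for t in a]),(0,255,0)) for k in range(0,360,45)]
    overlay(s,[(P,(0,0,255)),(g,(0,255,255))]+h,r,8,f"pics/tab{nm}.png")
E
python3 -c "
import cv2,numpy as np
a=cv2.imread('pics/tabT.png');b=cv2.imread('pics/tabS.png')
cv2.imwrite('pics/tab.png',np.hstack([cv2.resize(a,(400,373)),cv2.copyMakeBorder(cv2.resize(b,(400,269)),0,104,0,0,0)]))"
```

```text
T 0 [418.96 144.32] [418.9105 144.3576]
T 45 [408.72 157.44] [408.6005 157.466 ]
T 225 [453.52 169.28] [453.3477 169.2231]
T 315 [436.24 142.4 ] [436.1051 142.381 ]
T [ 0.5383 -0.3925  0.0522  0.0898] [[-0.0119  0.0043]
 [ 0.0287 -0.0158]
 [ 0.0098  0.0237]
 [-0.0268 -0.0124]]
S 0 [349.52 156.08] [349.432  156.2091]
S 45 [350.32 163.92] [348.1068 165.8706]
S 225 [390.32 156.56] [nan nan]
S 315 [360.56 150.96] [nan nan]<stdin>:9: RuntimeWarning: invalid value encountered in scalar divide
Traceback (most recent call last):
ValueError: Residuals are not finite in the initial point.
[ WARN:0@0.017] global loadsave.cpp:275 findDecoder imread_('pics/tabT.png'): can't open/read file: check file path/integrity
[ WARN:0@0.018] global loadsave.cpp:275 findDecoder imread_('pics/tabS.png'): can't open/read file: check file path/integrity
Traceback (most recent call last):
cv2.error: OpenCV(4.12.0) /io/opencv/modules/imgproc/src/resize.cpp:4208: error: (-215:Assertion failed) !ssize.empty() in function 'resize'
```

```bash
cat > tab.py <<'E'
import pickle;from h import *
from scipy.optimize import least_squares
np.set_printoptions(precision=4,suppress=True)
S=pickle.load(open("scene1.pkl","rb"));T=pickle.load(open("top1.pkl","rb"))
sz=lambda x,y:(340+x/6.25-.4,140+y/6.25-.4)
A=[np.radians(k) for k in(0,45,90,225,315)]
G=[np.array(sz(*p)) for p in [(62,103),(67,152),(147,190),(317,106),(131,71)]]
H=lambda x,y,yaw,a,z=.046,R=.09:np.array([x+R*np.cos(a+yaw),y+R*np.sin(a+yaw),z])
def F(x):return np.concatenate([(proj(S,H(*x[:3],a,.046,x[3]))-g).ravel() for a,g in zip(A,G)])
o=least_squares(F,(.54,-.39,.055,.09),loss="soft_l1",f_scale=.3);print("S",o.x,F(o.x).reshape(-1,2))
GT=np.array([[418.9105,144.3576],[408.6005,157.466],[453.3477,169.2231],[436.1051,142.381]]);AT=np.radians([0,45,225,315])
F2=lambda x:np.concatenate([(proj(S,H(*x[:3],a,x[3]))-g).ravel() for a,g in zip(A,G)]+[(proj(T,H(*x[:3],a,x[3]))-g).ravel() for a,g in zip(AT,GT)])
o2=least_squares(F2,(.54,-.39,.055,.046),loss="soft_l1",f_scale=.3);print("both",o2.x,np.abs(F2(o2.x)).mean())
a=np.linspace(0,2*np.pi,60)
for nm,s,r,x in(("T",T,(395,128,470,198),(.5383,-.3925,.0522)),("S",S,(335,138,405,185),o.x)):
    P=np.array([H(*x[:3],t,.046,.102) for t in a]);g=np.array([H(*x[:3],t,.046,.09) for t in(np.pi/2,-np.pi/2)])
    h=[(np.array([H(*x[:3],np.radians(k))+[ .003*np.cos(t),.003*np.sin(t),0] for t in a]),(0,255,0)) for k in range(0,360,45)]
    overlay(s,[(P,(0,0,255)),(g,(0,255,255))]+h,r,8,f"pics/tab{nm}.png")
u=cv2.imread('pics/tabT.png');v=cv2.imread('pics/tabS.png')
cv2.imwrite('pics/tab.png',np.hstack([cv2.resize(u,(400,373)),cv2.copyMakeBorder(cv2.resize(v,(400,269)),0,104,0,0,0)]))
E
python3 tab.py
```

```text
S [ 0.5416 -0.392   0.0635  0.0895] [[-0.0124  0.0043]
 [-0.213   0.0192]
 [ 0.1357 -0.0007]
 [-0.0842 -0.0467]
 [ 0.1665  0.0234]]
both [ 0.5396 -0.3921  0.0512  0.046 ] 0.2533317856957795
```

View pics/tab.png

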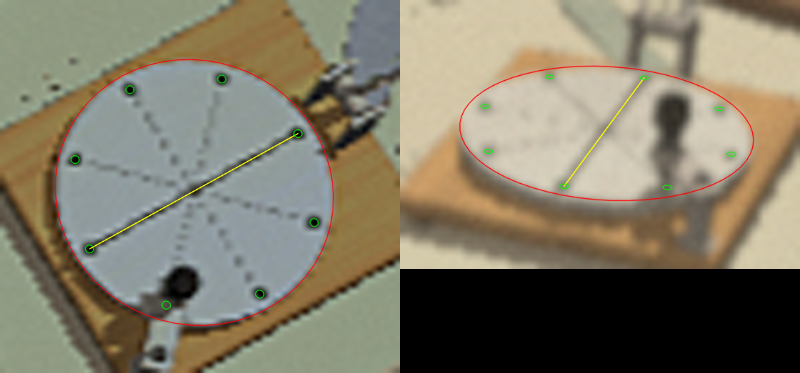

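Run:
```python
from plant import *;from h import *;import pickle
np.set_printoptions(precision=3,suppress=True)
print(move_linear((.6005,-.035,.020),rate=.12,f_stop=8))
st=state();print(st["t"],st["tool_pos"],st["ft_force"])
grip(0.0,25)
st=state();print(st["t"],st["tool_pos"],st["ft_force"],st["width"]*91)
move_linear((.6005,-.035,.15),rate=.15)
s=snapshot("scene");cv2.imwrite("pics/g1.png",s["img"][:,:,::-1]);cv2.imwrite("pics/g1c.png",cv2.resize(s["img"][130:260,260:410,::-1],None,fx=5,fy=5)[:600])
st=state();print(st["t"],st["tool_pos"],st["ft_force"],st["width"]*91)
```

```text
False
4.925 [ 0.601 -0.035  0.021] [-0.707  0.053 -0.501]
5.4833 [ 0.601 -0.035  0.02 ] [ 0.091 -0.708  2.958] 61.81484262902245
6.55 [ 0.6   -0.035  0.149] [-0.305 -0.32  -2.164] 61.7472676074934
```

View pics/g1c.png

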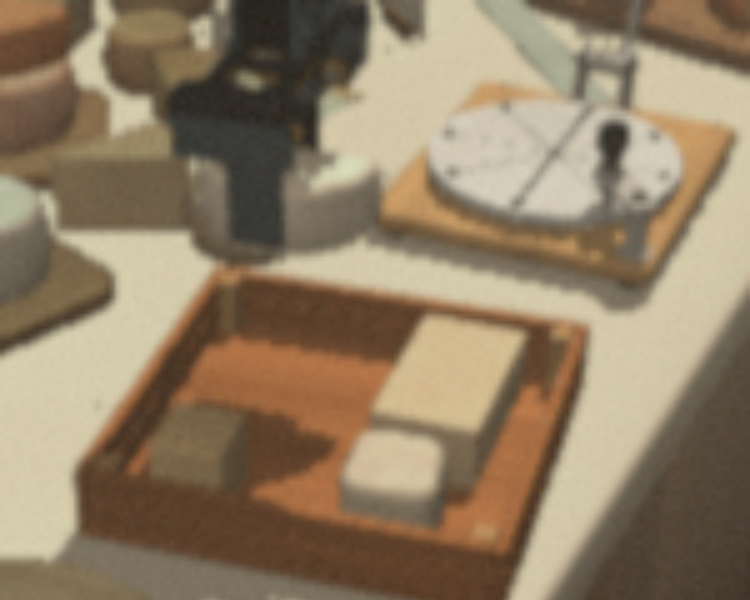

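Run:
```python
from plant import *;from h import *;import pickle
np.set_printoptions(precision=3,suppress=True)
yaw=.052+np.pi/2;ph=yaw+1.5*np.pi
p=np.array([.570,-.3903])
move_linear((.6005,-.035,.18))
move_ptp((*p,.18),q(ph))
move_linear((*p,.08),rate=.12,f_stop=10)
dwell(.2)
for n in ("scene","top"):
    s=snapshot(n);pickle.dump(s,open(f"{n}2.pkl","wb"));cv2.imwrite(f"pics/{n}2.png",s["img"][:,:,::-1])
    r=cut_out(s,"half_cheese");pickle.dump(r,open(f"{n}2_half.pkl","wb"));print([(round(d["confidence"],2),[int(v) for v in d["rect"]],int(d["pixels"].sum())) for d in r][:3])
st=state();print(st["t"],st["tool_pos"],st["ft_force"],st["width"]*91)
a=cv2.imread("pics/scene2.png");b=cv2.imread("pics/top2.png")
cv2.imwrite("pics/p2.png",np.hstack([cv2.resize(x[v:v+w,u:u+z],(400,400),interpolation=cv2.INTER_CUBIC) for x,u,v,z,w in [(a,325,120,80,80),(b,390,120,80,80)]]))
```

```text
[(0.54, [356, 138, 371, 160], 302), (0.33, [289, 209, 308, 228], 280)]
[]
9.625 [ 0.57 -0.39  0.08] [-0.086  0.123 -2.298] 61.33205424622492
```

View pics/p2.png

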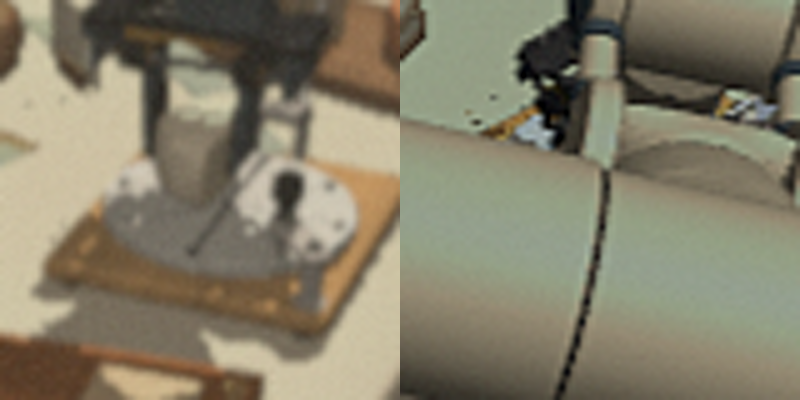

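Run:
```python
import pickle;from h import *
S=pickle.load(open("scene2.pkl","rb"));r=(325,120,405,180)
yaw=.052+np.pi/2;P=rounded(.008)
a=cv2.resize(S["img"][r[1]:r[3],r[0]:r[2],::-1],None,fx=10,fy=10,interpolation=cv2.INTER_CUBIC)
for d,c in((-.008,(255,0,0)),(0,(0,0,255)),(.008,(0,255,0))):
    Q=place(P,.571-np.sin(0)*0+d*np.cos(yaw),-.3903+d*np.sin(yaw),.068,yaw)
    h=(cv2.convexHull(proj(S,Q).astype(np.float32))[:,0]-[r[0],r[1]]+.5)*10
    cv2.polylines(a,[h.astype(int)],True,c,1,cv2.LINE_AA)
cv2.imwrite("pics/p2o.png",a)
```

```text
(no output)
```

View pics/p2o.png

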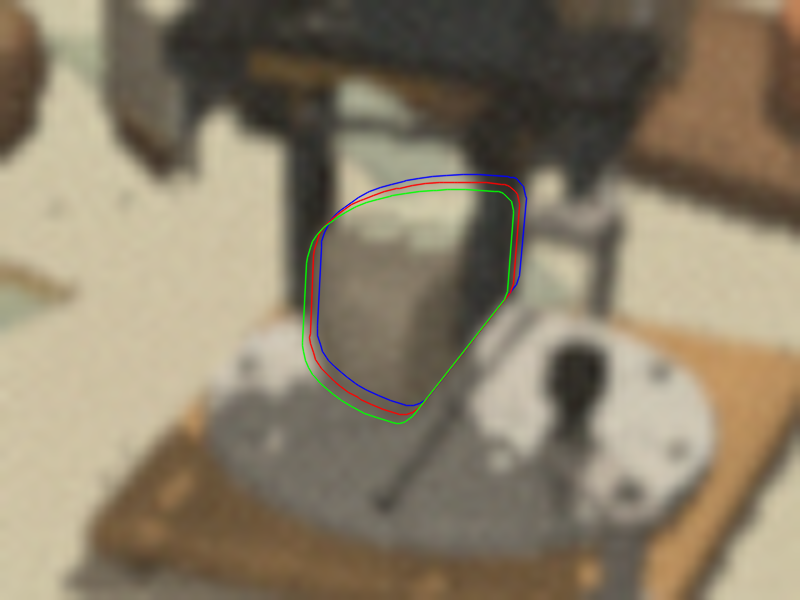

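Run:
```python
from plant import *;from h import *;import pickle
np.set_printoptions(precision=3,suppress=True)
p=np.array([.570,-.3903]);ph=.052+2*np.pi
print(move_linear((*p,.0575),rate=.03,f_stop=4))
st=state();print(st["t"],st["tool_pos"],st["ft_force"],st["width"]*91)
grip(1.0);
move_linear((*p,.17),rate=.2)
move_ptp((.55,-.05,.2),q(ph))
for n in ("scene","top"):
    s=snapshot(n);pickle.dump(s,open(f"{n}3.pkl","wb"));cv2.imwrite(f"pics/{n}3.png",s["img"][:,:,::-1])
    r=cut_out(s,"half_cheese");pickle.dump(r,open(f"{n}3_half.pkl","wb"));print([(round(d["confidence"],2),[int(v) for v in d["rect"]],int(d["pixels"].sum())) for d in r][:3])
st=state();print(st["t"],st["tool_pos"],st["ft_force"],st["width"]*91)
a=cv2.imread("pics/scene3.png");b=cv2.imread("pics/top3.png")
cv2.imwrite("pics/p3.png",np.hstack([cv2.resize(x[v:v+w,u:u+z],(400,400),interpolation=cv2.INTER_CUBIC) for x,u,v,z,w in [(a,335,125,70,70),(b,397,130,70,70)]]))
```

```text
True
10.3167 [ 0.57  -0.39   0.058] [-1.22   1.933  7.063] 61.278677123906874
[(0.76, [358, 143, 372, 162], 311)]
[(0.76, [413, 146, 446, 168], 471)]
13.15 [ 0.55  -0.051  0.2  ] [-0.222 -0.395  0.513] 91.25299712953257
```

View pics/p3.png

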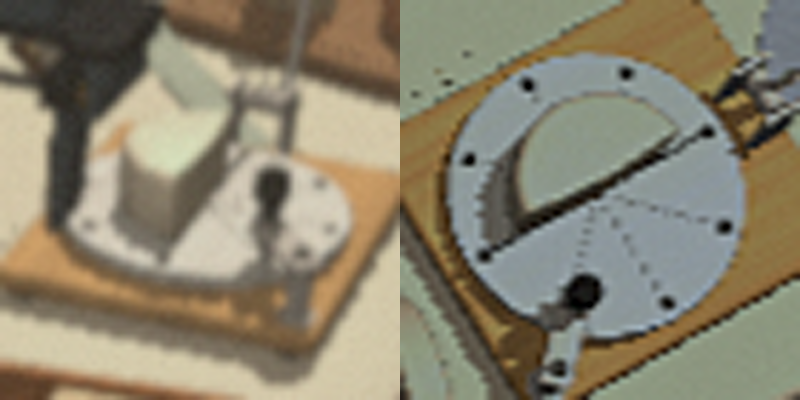

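```bash
cat > fitc.py <<'E'
import pickle,sys;from h import *
np.set_printoptions(precision=4,suppress=True)
k=sys.argv[1]
S=pickle.load(open(f"scene{k}.pkl","rb"));T=pickle.load(open(f"top{k}.pkl","rb"))
ms=pickle.load(open(f"scene{k}_half.pkl","rb"))[0]["pixels"];mt=pickle.load(open(f"top{k}_half.pkl","rb"))[0]["pixels"]
rs=(345,130,390,175);rt=(400,132,460,182)
yaw0=.052+np.pi/2
def cost(p,w,P):
    q=place(P,p[0],p[1],.046,p[2]);c=0
    for f,(s,m,r) in zip(w,[(S,ms,rs),(T,mt,rt)]):
        if f: c+=f*((sil(s,q,roi=r)-m[r[1]:r[3],r[0]:r[2]])**2).sum()
    return c
i=np.array([.571,-.39,yaw0])
for rr in(.006,.01):
  P=rounded(rr)
  for n,w in(("S",(1,0)),("T",(0,1)),("ST",(1,1))):
    o=minimize(cost,i,args=(w,P),method="Nelder-Mead",options=dict(initial_simplex=i+np.array([[0,0,0],[.01,0,0],[0,.01,0],[0,0,.1]]),xatol=1e-4,fatol=.01))
    x=o.x;c=np.array([x[0]-.032*np.sin(x[2]),x[1]+.032*np.cos(x[2])])-[.5393,-.3921]
    t=.052;print(rr,n,x,o.fun,"mid in table frame",c@np.array([[np.cos(t),-np.sin(t)],[np.sin(t),np.cos(t)]]),"dyaw",x[2]-yaw0)
P=rounded(.008)
ims=[]
for s,m,r in((S,ms,rs),(T,mt,rt)):
    a=cv2.resize(s["img"][r[1]:r[3],r[0]:r[2],::-1],None,fx=8,fy=8,interpolation=cv2.INTER_CUBIC)
    for d,cc in((0,(0,0,255)),(-.008,(255,0,0))):
        h=(cv2.convexHull(proj(s,place(P,.5393+.032*np.cos(.052)-d*np.sin(.052),-.3921+.032*np.sin(.052)+d*np.cos(.052),.046,yaw0)).astype(np.float32))[:,0]-[r[0],r[1]]+.5)*8
        cv2.polylines(a,[h.astype(int)],True,cc,1,cv2.LINE_AA)
    mm=cv2.resize(m[r[1]:r[3],r[0]:r[2]].astype(np.uint8),None,fx=8,fy=8,interpolation=cv2.INTER_NEAREST)
    cs,_=cv2.findContours(mm,0,1);cv2.drawContours(a,cs,-1,(0,255,0),1);ims.append(cv2.resize(a,(400,400*a.shape[0]//a.shape[1])))
H=max(x.shape[0] for x in ims);cv2.imwrite(f"pics/fit{k}.png",np.hstack([cv2.copyMakeBorder(x,0,H-x.shape[0],0,0,0) for x in ims]))
E
python3 fitc.py 3
```

```text
0.006 S [ 0.5683 -0.3847  1.7693] 44.323583237216454 mid in table frame [-0.0023  0.0012] dyaw 0.14654691118746466
0.006 T [ 0.5676 -0.3826  1.698 ] 19.89697808535179 mid in table frame [-0.0031  0.0056] dyaw 0.07520537899033863
0.006 ST [ 0.5676 -0.382   1.7237] 71.37073433294887 mid in table frame [-0.0031  0.0054] dyaw 0.1009286615416749
0.01 S [ 0.5686 -0.385   1.7415] 26.535747789311806 mid in table frame [-0.0021  0.0018] dyaw 0.11871663014929834
0.01 T [ 0.5678 -0.3831  1.6806] 14.106097654748174 mid in table frame [-0.003   0.0056] dyaw 0.05775996371481473
0.01 ST [ 0.568  -0.3829  1.6987] 44.740099961553256 mid in table frame [-0.0028  0.0053] dyaw 0.07588695227312137
```

View pics/fit3.png

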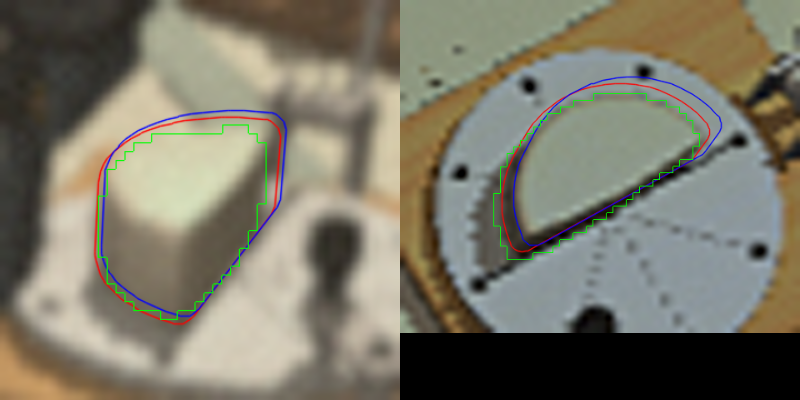

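```bash
python3 - <<'E'
import pickle;from h import *
out=[]
for n,r,c,k in(("top3",(407,138,457,182),(.5388,-.3924),16),("scene3",(345,130,395,180),(.541,-.392),16)):
    s=pickle.load(open(n+".pkl","rb"))
    a=s["img"][r[1]:r[3],r[0]:r[2],::-1]
    a=np.clip(a.astype(float)*1.2,0,255).astype(np.uint8)
    a=cv2.resize(a,None,fx=k,fy=k,interpolation=cv2.INTER_NEAREST if 0 else cv2.INTER_CUBIC)
    t=.052;M=np.array([[np.cos(t),-np.sin(t)],[np.sin(t),np.cos(t)]])
    def W(x,y,z):return np.r_[M@[x,y]+np.array(c),z]
    def L(P,col):
        q=(proj(s,np.array(P))-[r[0],r[1]]+.5)*k; cv2.polylines(a,[np.round(q*16).astype(int)],False,col,1,cv2.LINE_AA,4)
    for z,col in((.046,(0,255,255)),(.096,(0,0,255))):
        L([W(0,-.0637,z),W(0,.0637,z)],col); th=np.linspace(-np.pi/2,np.pi/2,50); L([W(.0637*np.cos(u),.0637*np.sin(u),z) for u in th],col)
    L([W(0,-.09,.046),W(0,.09,.046)],(0,255,0))
    cv2.imwrite(f"pics/big_{n}.png",a[:600] if n=="scene3" else a)
E
python3 -c "
import cv2
a=cv2.imread('pics/big_scene3.png');print(a.shape)"
```

```text
(600, 800, 3)
```

View pics/big_top3.png

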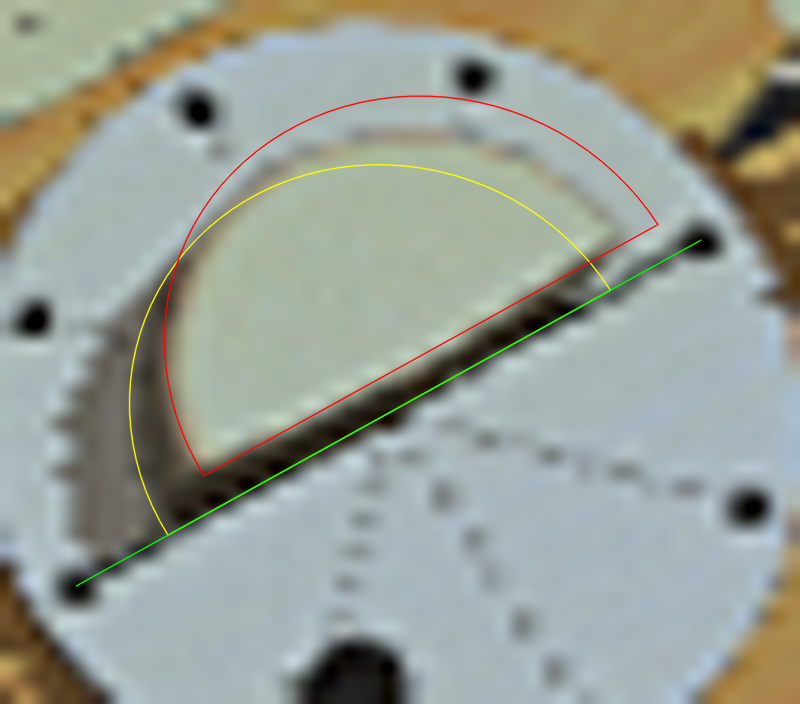

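View pics/big_scene3.png

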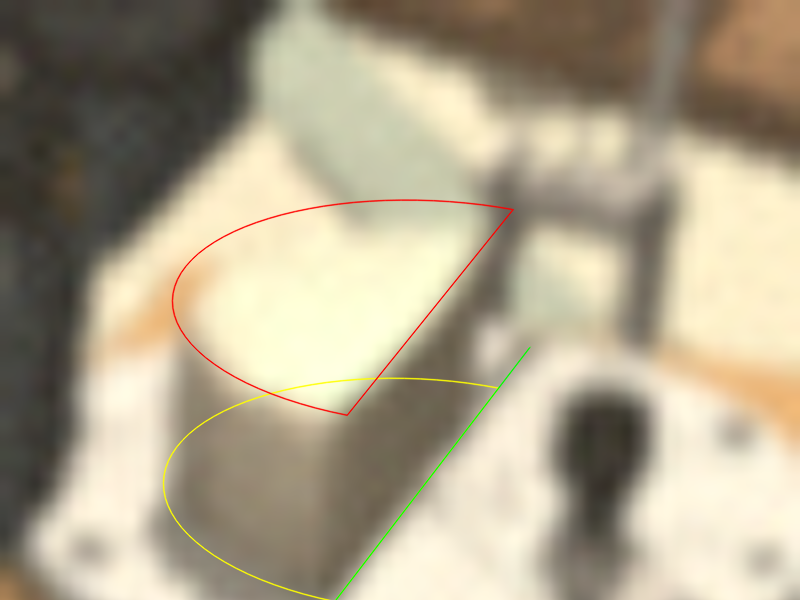

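```bash
cat > fitt.py <<'E'
import pickle,sys;from h import *
np.set_printoptions(precision=4,suppress=True)
k=sys.argv[1]
for n,r,c in((f"top{k}",(407,138,457,182),(.5388,-.3924)),(f"scene{k}",(345,130,395,180),(.541,-.392))):
    s=pickle.load(open(n+".pkl","rb"));I=s["img"][r[1]:r[3],r[0]:r[2]].astype(float)
    vv,uu=np.mgrid[r[1]:r[3],r[0]:r[2]]
    t=.052;M=np.array([[np.cos(t),-np.sin(t)],[np.sin(t),np.cos(t)]])
    # pixels -> table frame at z=.096
    X=np.array([onz(s,(u,v),.096)[:2] for u,v in zip(uu.ravel(),vv.ravel())]);X=(X-c)@M
    f=(I[...,1]-I[...,2]);br=I.sum(2)/3
    print(n,"G-B pct",np.percentile(f,[5,50,90,98]),"bright",np.percentile(br,[5,50,95]))
    if k=="3" or 1:
        g=np.clip(np.stack([f*6+60]*3,2),0,255).astype(np.uint8);b=np.clip(np.stack([br]*3,2),0,255).astype(np.uint8)
        cv2.imwrite(f"pics/f_{n}.png",cv2.resize(np.hstack([g,b]),None,fx=8,fy=8,interpolation=cv2.INTER_NEAREST))
E
python3 fitt.py 3
```

```text
top3 G-B pct [-7.  2. 31. 53.] bright [ 49.3333 144.3333 155.    ]
scene3 G-B pct [ 5. 18. 34. 48.] bright [ 49.65 130.   200.  ]
```

```bash
python3 -c "
import cv2,numpy as np
a=cv2.imread('pics/f_top3.png');b=cv2.imread('pics/f_scene3.png')
cv2.imwrite('pics/f3.png',np.vstack([cv2.resize(a,(600,264)),cv2.resize(b,(600,300))]))"
```

```text
(no output)
```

View pics/f3.png

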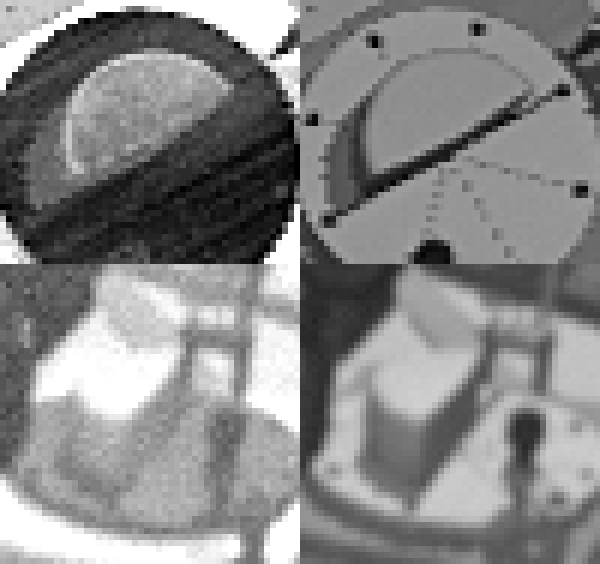

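```bash
cat > fit2.py <<'E'
import pickle,sys;from h import *
np.set_printoptions(precision=4,suppress=True)
k=sys.argv[1]
def body(r,rc=.001,R=.0637,h=.05):
    a=np.linspace(np.pi,2*np.pi,61);L=[]
    for al in np.radians([0,20,40,60,75,90]):
        rad=R-r+r*np.sin(al); 
        for z in(h-r+r*np.cos(al),r-r*np.cos(al)):
            L.append(np.c_[rad*np.cos(a),.032+rad*np.sin(a),0*a+z])
    return np.vstack(L)
t=.052;M=np.array([[np.cos(t),-np.sin(t)],[np.sin(t),np.cos(t)]])
n="top"+k;r=(407,138,457,182);c=np.array([.5388,-.3924])
s=pickle.load(open(n+".pkl","rb"));I=s["img"][r[1]:r[3],r[0]:r[2]].astype(np.float32)
f=cv2.GaussianBlur(I[...,1]-I[...,2],(0,0),.8);br=I.mean(2)
vv,uu=np.mgrid[r[1]:r[3],r[0]:r[2]]
X=np.array([onz(s,(u,v),.046)[:2] for u,v in zip(uu.ravel(),vv.ravel())]);X=((X-c)@M).reshape(*uu.shape,2)
inner=(np.hypot(X[...,0],X[...,1])<.100)
m=((f>7)|(br<75))&inner
for hx in range(0,360,45): # drop holes
    m&=~(np.hypot(X[...,0]-.09*np.cos(np.radians(hx)),X[...,1]-.09*np.sin(np.radians(hx)))<.008)
w=(X[...,0]>.006)&inner
m&=w
nl,lab,stt,_=cv2.connectedComponentsWithStats(m.astype(np.uint8));m=lab==1+np.argmax(stt[1:,4])
yaw0=t+np.pi/2
def cost(p,P):
    o=M@[p[0]+.032*np.cos(p[2]),p[1]+.032*np.sin(p[2])]+c
    return (((sil(s,place(P,o[0],o[1],.046,yaw0+p[2]),roi=r)-m)*w)**2).sum()
for rr in(.004,.007,.010,.013):
    P=body(rr)
    for i in([0,0.004,0],[.002,-.004,.0]):
        i=np.array(i);o=minimize(cost,i,args=(P,),method="Nelder-Mead",options=dict(initial_simplex=i+np.array([[0,0,0],[.006,0,0],[0,.006,0],[0,0,.06]]),xatol=1e-4,fatol=.01));print(rr,o.x,o.fun)
P=body(.007);a=cv2.resize(I[...,::-1].astype(np.uint8),None,fx=12,fy=12,interpolation=cv2.INTER_CUBIC)
o=M@[.032,0]+c;h=(cv2.convexHull(proj(s,place(P,o[0],o[1],.046,yaw0)).astype(np.float32))[:,0]-[r[0],r[1]]+.5)*12
cv2.polylines(a,[h.astype(int)],True,(0,0,255),1,cv2.LINE_AA)
mm=cv2.resize(m.astype(np.uint8),None,fx=12,fy=12,interpolation=cv2.INTER_NEAREST);cs,_=cv2.findContours(mm,0,1);cv2.drawContours(a,cs,-1,(0,255,0),1)
cv2.imwrite(f"pics/fit2_{k}.png",a)
E
python3 fit2.py 3
```

```text
0.004 [-0.0048  0.0061  0.0979] 13.053317954632835
0.004 [-0.0047  0.0056  0.0749] 13.23344867358708
0.007 [-0.0042  0.0052  0.0671] 13.462129950019222
0.007 [-0.0044  0.005   0.0918] 13.381284121491735
0.01 [-0.0037  0.0045  0.0613] 13.870603613994618
0.01 [-0.0037  0.0045  0.0839] 13.67275663206459
0.013 [-0.0031  0.0039  0.0306] 14.714894271434066
0.013 [-0.003   0.0037  0.0614] 14.24882737408689
```

View pics/fit2_3.png

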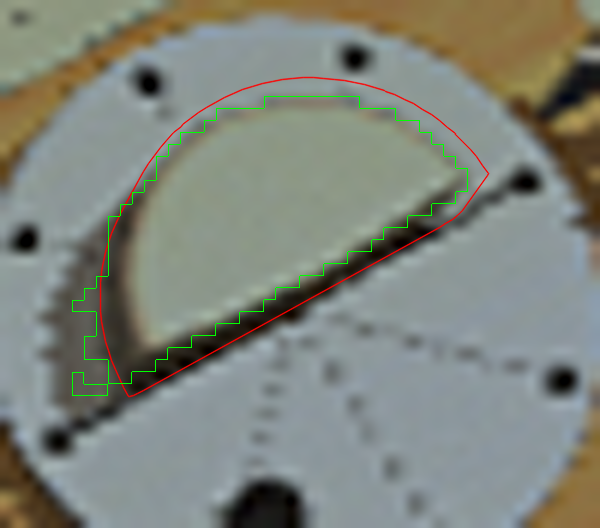

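```bash
python3 - <<'E'
from plant import *;from h import *;import pickle
np.set_printoptions(precision=3,suppress=True)
p=np.array([.570,-.3903]);ph=.052+2*np.pi;yd=np.array([-.052,.9986]);p2=p-.0045*yd
move_ptp((*p,.17),q(ph))
move_linear((*p,.060),rate=.15,f_stop=8)
grip(0.0,20);st=state();print(st["t"],st["tool_pos"],st["width"]*91)
move_linear((*p,.066),rate=.05)
move_linear((*p2,.066),rate=.03)
print(move_linear((*p2,.0585),rate=.03,f_stop=4));st=state();print(st["tool_pos"],st["ft_force"])
grip(1.0)
move_linear((*p2,.17),rate=.2)
move_ptp((.55,-.05,.2),q(ph))
for n in ("scene","top"):
    s=snapshot(n);pickle.dump(s,open(f"{n}4.pkl","wb"));cv2.imwrite(f"pics/{n}4.png",s["img"][:,:,::-1])
    r=cut_out(s,"half_cheese");pickle.dump(r,open(f"{n}4_half.pkl","wb"));print([(round(d["confidence"],2),[int(v) for v in d["rect"]],int(d["pixels"].sum())) for d in r][:3])
print(state()["t"])
E
python3 fitc.py 4; python3 fit2.py 4
```

```text
15.8833 [ 0.57 -0.39  0.06] 61.257261454815776
True
[ 0.571 -0.395  0.06 ] [ 1.519 -1.048  2.131]
[(0.66, [357, 142, 373, 165], 342), (0.3, [247, 297, 308, 348], 2406)]
[(0.62, [416, 145, 449, 167], 430), (0.39, [339, 214, 356, 230], 108)]
19.5583
0.006 S [ 0.5717 -0.3901  1.7272] 18.417377931564783 mid in table frame [ 0.0007 -0.0031] dyaw 0.10443438053253074
0.006 T [ 0.5664 -0.3866  1.7121] 45.218762014609766 mid in table frame [-0.0045  0.0012] dyaw 0.08930439088705633
0.006 ST [ 0.5696 -0.3886  1.7217] 83.25866974240677 mid in table frame [-0.0014 -0.0012] dyaw 0.09894949508108852
0.01 S [ 0.5725 -0.391   1.6946] 10.40242983467897 mid in table frame [ 0.0013 -0.0029] dyaw 0.07177130068387916
0.01 T [ 0.5672 -0.3883  1.6896] 28.478708189158013 mid in table frame [-0.0039  0.0002] dyaw 0.06683414665683829
0.01 ST [ 0.5698 -0.389   1.6875] 63.888888888888886 mid in table frame [-0.0014 -0.0005] dyaw 0.06470726553935324
0.004 [-0.0047  0.0003  0.0569] 17.458039215686274
0.004 [-0.0048  0.0004  0.0558] 17.423098808150712
0.007 [-0.004  -0.0003  0.1053] 15.865144175317187
0.007 [-0.0042 -0.0003  0.1127] 15.690057670126876
0.01 [-0.0037 -0.0006  0.1048] 16.66635909265667
0.01 [-0.0037 -0.0005  0.1043] 16.624405997693195
0.013 [-0.0029 -0.0009  0.0843] 18.524167627835446
0.013 [-0.0029 -0.0009  0.0843] 18.538946559015763
```

View pics/fit2_4.png

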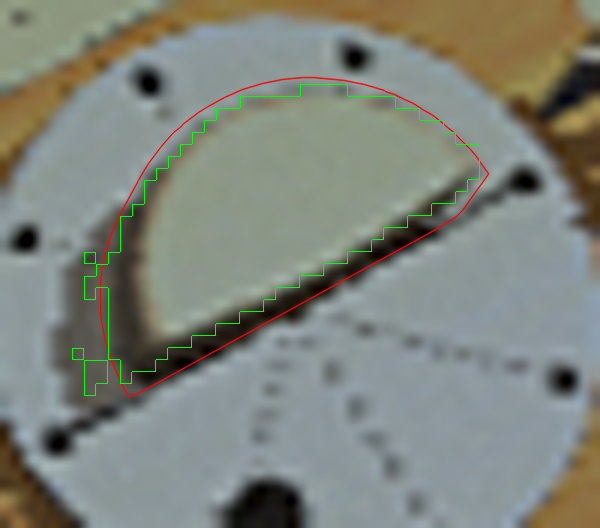

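View pics/fit4.png

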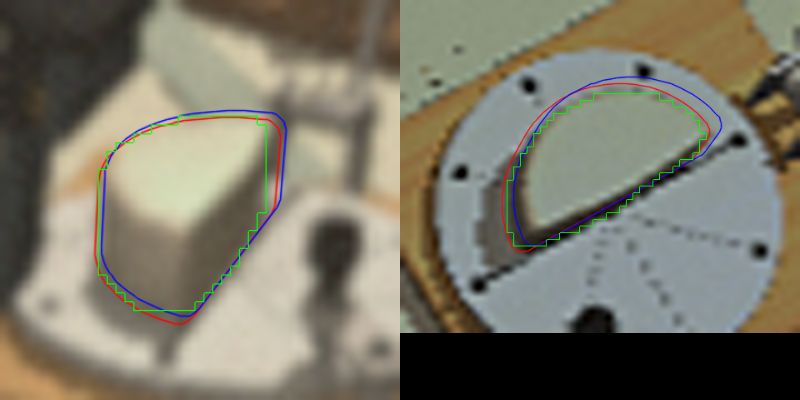

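Run:
```python
import pickle;from h import *
from scipy.ndimage import map_coordinates
np.set_printoptions(precision=2,suppress=True)
s=pickle.load(open("top4.pkl","rb"));I=s["img"].astype(float).mean(2)
t=.052;M=np.array([[np.cos(t),-np.sin(t)],[np.sin(t),np.cos(t)]]);c=np.array([.5388,-.3924])
xs=np.arange(-.02,.03,.0005)
def prof(y,z):
    P=np.array([np.r_[M@[x,y]+c,z] for x in xs]);p=proj(s,P);return map_coordinates(I,[p[:,1],p[:,0]],order=1)
Y=np.arange(-.045,.046,.01);E=[];G=[]
for y in Y:
    a=prof(y,.096);d=np.gradient(a);E.append(xs[np.argmax(np.where(xs<.012,d,0))]*1e3)
    b=prof(y,.046);d=np.gradient(b);G.append(xs[np.argmin(np.where((xs<.01)&(xs>-.012),d,0))]*1e3)
print("top edge x mm",np.array(E),"slope",np.polyfit(Y*1e3,E,1));print("lower band edge x mm",np.array(G),np.polyfit(Y*1e3,G,1))
```

```text
top edge x mm [ 2.5  0.   0.  -1.5 -2.  -1.   0.  -1.5 -1.   0. ] slope [-0.02 -0.45]
lower band edge x mm [-1.5 -0.5 -3.  -3.  -2.  -1.5 -2.5 -3.  -2.  -1.5] [-0.01 -2.05]
```

Run:
```python
import pickle;from h import *
np.set_printoptions(precision=4,suppress=True)
for n,z in(("top4",.113),("scene4",.102)):
    s=pickle.load(open(n+".pkl","rb"));I=s["img"].astype(np.float32).mean(2)
    p=proj(s,[.472,-.332,z])[0];u,v=np.round(p).astype(int);R=7
    w=I[v-R:v+R+1,u-R:u+R+1];vv,uu=np.mgrid[v-R:v+R+1,u-R:u+R+1]
    m=(w<60).astype(np.uint8);nl,lab,st,ce=cv2.connectedComponentsWithStats(m);k=1+np.argmax(st[1:,4])
    g=ce[k]+[u-R,v-R];print(n,p,g,st[k],onz(s,g,z))
    cv2.imwrite(f"pics/k_{n}.png",cv2.resize(s["img"][v-20:v+20,u-20:u+20,::-1],None,fx=10,fy=10,interpolation=cv2.INTER_CUBIC))
a=[cv2.imread(f"pics/k_{n}.png") for n in("top4","scene4")];cv2.imwrite("pics/k4.png",np.hstack(a))
```

```text
top4 [428.916  180.0879] [428.2703 181.2703] [ 3  5  7  8 37] [ 0.4691 -0.3276  0.113 ]
scene4 [383.0031 157.2316] [382.3182 157.9091] [ 5  5  4  8 22] [ 0.4723 -0.3255  0.102 ]
```

View pics/k4.png

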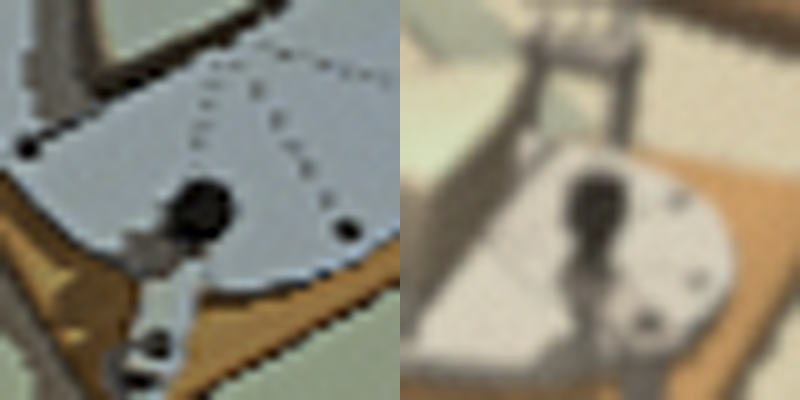

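Run:
```python
from plant import *;from h import *;import pickle
np.set_printoptions(precision=3,suppress=True)
ph=.052-np.pi/2;p=(.472,-.331)
print(inverse_kinematics((*p,.081),q(ph)))
grip(.6)
move_ptp((*p,.17),q(ph))
print(move_linear((*p,.081),rate=.1,f_stop=6))
st=state();print(st["t"],st["tool_pos"],st["ft_force"],st["joints"])
grip(0.0,8);st=state();print(st["t"],st["tool_pos"],st["ft_force"],st["width"]*91)
s=snapshot("scene");cv2.imwrite("pics/k5.png",cv2.resize(s["img"][125:195,330:410,::-1],None,fx=8,fy=8,interpolation=cv2.INTER_CUBIC))
```

```text
[-0.715  0.586  1.608 -0.     0.947  0.804]
False
22.4417 [ 0.472 -0.331  0.082] [ 0.017  0.076 -0.232] [-0.715  0.585  1.607 -0.     0.948  0.804]
23.125 [ 0.472 -0.333  0.081] [ -3.201 -16.074  -5.607] 24.227950359397767
```

View pics/k5.png

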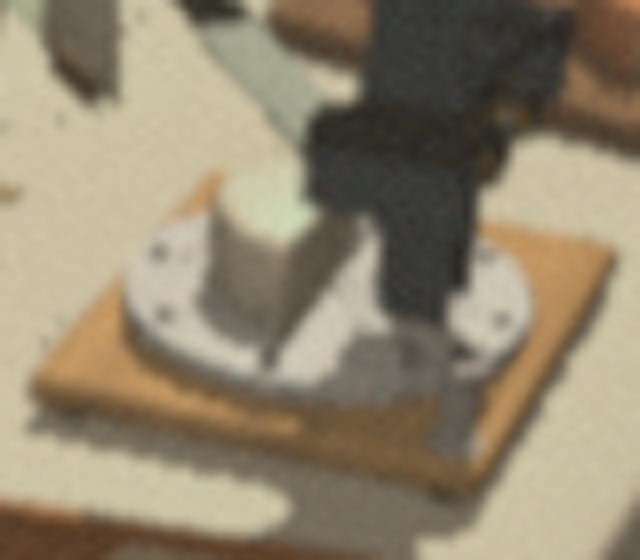

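Run:
```python
from plant import *;from h import *
np.set_printoptions(precision=4,suppress=True)
def sh():
    st=state();print(st["t"],st["tool_pos"],st["ft_force"],st["width"]*91)
sh()
move_linear((.4717,-.3332,.081),rate=.02);dwell(.1);sh()
grip(0.0,55);dwell(.1);sh()
```

```text
23.175 [ 0.4724 -0.3333  0.0813] [ -2.8193 -16.8377  -5.2404] 24.3440515753177
23.5333 [ 0.4723 -0.3341  0.0813] [ 1.4293 -7.4997 -1.7575] 23.02333952025576
23.85 [ 0.4723 -0.3342  0.0813] [ 0.8872 -6.7243 -0.8722] 22.367254581407128
```

Run:
```python
from plant import *;from h import *
np.set_printoptions(precision=4,suppress=True)
def sh():
    st=state();print(round(st["t"],2),st["tool_pos"],st["ft_force"],st["width"]*91);return st
x,y=.4721,-.3342
move_linear((x,y,.081),rate=.02);z0=sh()["tool_pos"][2]
for dz in(.004,.008,.012,.015):
    print(dz,move_linear((x,y,.081+dz),rate=.03,f_stop=22));dwell(.05);sh()
```

```text
24.1 [ 0.4723 -0.3343  0.0813] [ 0.1668 -2.8112  5.1596] 22.12991765661828
0.004 False
24.43 [ 0.4722 -0.3343  0.0847] [ 2.51   -4.9257 -7.8664] 21.893426089946544
0.008 False
24.77 [ 0.4722 -0.3342  0.0886] [ 3.6069 -5.5351 -9.4396] 21.99187851413301
0.012 False
25.1 [ 0.4722 -0.3342  0.0925] [ 3.7332 -5.3255 -9.6365] 22.47894017803055
0.015 False
25.4 [ 0.4721 -0.3342  0.0955] [  4.3246  -5.4392 -10.2501] 22.118581200310977
```

Run:
```python
from plant import *;from h import *;import pickle
np.set_printoptions(precision=4,suppress=True)
def sh():
    st=state();print(round(st["t"],2),st["tool_pos"],st["ft_force"],st["width"]*91);return st
for dz in(.0165,.0175,.0185):
    r=move_linear((.4721,-.3342,.081+dz),rate=.02,f_stop=7);print(dz,r);dwell(.1);sh()
    if r:break
dwell(.5);sh()
for n in ("scene","top"):
    s=snapshot(n);pickle.dump(s,open(f"{n}6.pkl","wb"));cv2.imwrite(f"pics/{n}6.png",s["img"][:,:,::-1])
cv2.imwrite("pics/k6.png",cv2.resize(cv2.imread("pics/scene6.png")[120:260,260:420],None,fx=4.2,fy=4.2,interpolation=cv2.INTER_CUBIC))
```

```text
0.0165 False
25.75 [ 0.4721 -0.3342  0.0969] [  4.5521  -4.8976 -10.993 ] 21.99502982263144
0.0175 False
26.1 [ 0.4721 -0.3342  0.0974] [  7.3687  -6.0928 -19.5497] 22.149110007758967
0.0185 False
26.45 [ 0.472  -0.3341  0.0976] [  9.2766 -10.5773 -33.9506] 22.029726728874387
26.95 [ 0.472  -0.3341  0.0976] [  9.5717  -9.9168 -34.0469] 22.41212437875195
```

View pics/k6.png

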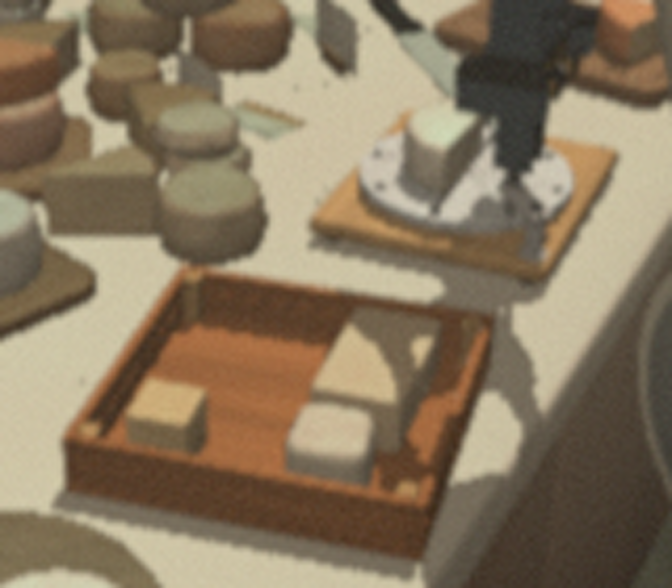

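Run:
```python
from plant import *;from h import *
np.set_printoptions(precision=4,suppress=True)
move_linear((.4721,-.3342,.0984),rate=.02);dwell(.3)
st=state();print(round(st["t"],2),st["tool_pos"],st["ft_force"],st["width"]*91)
hand_in();st=state();print(round(st["t"],2),st["tool_pos"],st["ft_force"])
```

```text
27.6 [ 0.4721 -0.3342  0.0974] [  5.7158  -6.8765 -17.6473] 21.83474525329187
the job is handed in; nothing more can be done
the job is handed in; nothing more can be done
```

The half cheese is lying on the locked turntable and I've let go of it. The arm is holding the plunger knob up against its stop. I handed the job in at about 27.6 s of the 51 s allowed.

- **Cheese placement:** I gripped it across the 64 mm and set it down on the +x side of the groove. Camera checks then showed it about 4.5 mm off along the groove, so I re-gripped it and moved it back.
- **Last check of the cheese:** In the top view, the cut face's upper edge was about 0.5 mm from the groove line and within 0.02 rad of parallel.
    - **Along the groove:** the two cameras disagreed. The top view put the middle of the cut face within about 1 mm of the pivot, and the scene view put it 3 mm off.
    - **Turn:** the cruder outline fits suggested 0.06–0.1 rad, and the fits to the top view put the cut face 3–5 mm off the groove. I trusted the direct edge measurement over them.
- **Plunger:** I raised the knob 16.1 mm until the pull rose sharply from 11 N to 34 N, which marks the stop. I then eased off to about 18 N, and it stayed at full lift with a 55 N grip.
- **Knob contact:** My first position for the knob was 2–3 mm off. That gave about 16 N of side force on the knob, so I re-centred the gripper before pulling.
- **Other cheeses:** The slab, brick and cube are still in the crate in the last picture, and nothing around them shows as moved.

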